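# Tip the orange-capped detector module onto the service pad, board up

## Task

Of the three detector modules standing on end along the front edge of the blue service pad, tip the one with the orange cap over the pad's edge so that it falls on its side on the pad with its green circuit board facing up, ready for probing; then slide it on until all of it lies on the pad, roughly square with it. Roll and push it without ever picking it up, and leave the other two modules standing where they are.

Things in the scene. Friction and masses are not known exactly. Their poses are not given: they have to be found in the camera images.
- orange_module_centre (a point): centre of the block to tip, 40 x 40 x 90 mm, 0.2-0.45 kg, aluminium, its top 22 mm an orange cap; stands on end on the bench 3-13 mm off the pad's near edge, sides within 5 deg of the pad's. z: along it to the cap (up at start). x: out of the green board, away from the pad at start. Pushed on the cap towards the pad it trips on the edge and falls past 30 deg, then lies x up, foot end out 10-30 mm behind the edge
- pad: blue service pad fixed to the bench, 150 mm (its x) by 300 mm (its y), 12 mm thick, thin white outline near its border; origin at the centre of its underside. Its x axis points from the near edge (x = -75 mm), along which the modules stand, to the far edge, roughly away from the robot (within 17 degrees of straight ahead)
- grey_module_centre (a point): centre of the grey-capped module, same size, make and axes; stands in the same row, neighbours about 100 mm apart between centres (gaps of at least 40 mm), in any order. To be left standing
- white_module_centre (a point): centre of the white-capped module, likewise to be left standing

How it is judged (in metres and radians):
On the way:
1. the orange-capped module has been tipped onto its back on the pad, board up (angle between orange_module_centre's own x axis and vertical below 0.17 rad and height (world z) of orange_module_centre between 0.027 and 0.037 m), for 0.2 s.
At the end, for the whole second after the job is handed in: The orange-capped module lies flat on the pad, circuit board up within 10 degrees, its length within 17 degrees of the pad's x axis, its ends and sides not more than 5 mm out over the pad's borders. The other two modules stand within 20 mm of where they were (all of step 1 and x of orange_module_centre in the frame of pad between -0.035 and 0.035 m and y of orange_module_centre in the frame of pad between -0.135 and 0.135 m and angle between the z axis of orange_module_centre and the x axis of pad, either way round below 0.3 rad and angle between each of grey_module_centre, white_module_centre's own z axis and vertical below 0.1 rad and distance of each of grey_module_centre, white_module_centre from where it was at the start of the episode below 0.02 m); the robot touches nothing.
It fails at once if the orange-capped module is lifted (its centre more than 80 mm above the bench; tipping raises it to about 51 mm) (height (world z) of orange_module_centre above 0.08 m).
It fails at once if the grey-capped module is knocked over or pushed away more than 20 mm (angle between grey_module_centre's own z axis and vertical above 0.5 rad or distance of grey_module_centre from where it was at the start of the episode above 0.02 m).
It fails at once if the white-capped module is knocked over or pushed away more than 20 mm (angle between white_module_centre's own z axis and vertical above 0.5 rad or distance of white_module_centre from where it was at the start of the episode above 0.02 m).
It also fails if it takes over 35 s, if anything falls off the work surface, if the arm or the gripper's body presses on something with over 40 N, if the wrist force passes 120 N, or if a joint passes its speed limit or range.

## Robot

A 6-joint arm with a two-finger parallel gripper is mounted at the origin on the work surface. World frame = base frame: x ahead of the robot, y to its left, z up, the work surface at z = 0. Lengths are in mm, angles in degrees, forces in N, time in s.
With the tool pointing down it reaches from about 275 to 875 mm from the base axis. Payload 12.5 kg.
Tool frame: the origin (TCP) lies at the very end of the fingers, on their centre line; the grasp point (between the pads) lies env.grip_point_offset behind it (env.grip_point_offset is the distance from the TCP to the grasp point, in mm); z points along the fingers, y is the line along which they close (so a half turn about z gives the same grasp; the last joint's range is limited). The gripper opens to 85 mm and grips with 20 to 120 N. Pads are 22 mm wide; open, the fingers measure 114 mm over their backs; the gripper's body (76 mm by 85 mm) begins 54 mm behind the grasp point. The pads swing forward as they close: fully open they stand 13 mm farther back than shut.
Start: joints at [-69.821, 20.094, 94.641, -0, 65.266, -4.847], TCP at [232.69, -498.337, 231.29] pointing down, gripper open.
Joint ranges: [-157.81, 157.81], [-45, 120.19], [0.68, 151.7], [-89.99, 269.99], [4.06, 180], [-164.3, 164.3]. Speed limits (degrees/s): [127.2, 127.2, 159.86, 180, 180, 180].

## Interface

Orientations are given as [roll, pitch, yaw] about the fixed x, y, z axes, in that order (R = Rz(yaw) Ry(pitch) Rx(roll)).
In Python, from rig import sensors, imaging, env gives the robot as it stands.
- The arm moves only by the shell command python3 -m pendant 'ROWS' [OPENING] [FORCE]. ROWS is a JSON object of lists of equal length, an entry for each row: "xyz": the shift along the world's x, y, z scaled (see below), a list of three; "angular": the turn, a rotation vector about the world's x, y, z scaled (see below), a list of three. A call has 1 to 10 rows; each row is the pose to reach, as a shift and turn from the pose commanded when the call began; what a row does not reach only later rows make up. The controller multiplies each number of a shift by 0.1 m and each number of a turn by pi/2 rad. A row lasts 1/12 s, in which the tool goes at most 41.7 mm and 7.16 degrees, less where a joint would pass 70% of its speed; a pose out of reach is approached as far as the arm can. A call with a number of a shift or a turn outside -1 to 1 is refused whole. A call with a gripper value outside its range is refused whole. OPENING is the gripper command: -1 is shut, 1 is fully open, values between are in proportion, set as the call begins (- or left out, the last holds). The fingers move at their own pace and stop on an object; FORCE is the grip in N (left out, the last holds). Time passes only in rows, so rows that repeat a pose let the fingers close. It gives the time, the measured TCP pose, the force, the opening and the grip force at its end, in the units of the state.
- sensors.get_obs(): the state, without advancing time (a new reading comes with each control period).
- imaging.capture(name): name is "side" or "top"; returns the picture (384x512x3 uint8, red, green, blue); there is no depth.
- imaging.camera_params(name): a dict with "K" (3x3 intrinsics, pixels), "rvec" (rotation vector, rad) and "tvec" (3), from world to camera coordinates, as OpenCV has them. Camera axes: x right, y down, z forward; pixel columns grow to the right and rows downward; lengths in mm; the calibration is good to about 2 mm. A picture is of the moment at which its call begins. camera_params takes no time and is no camera call.
- env.finish_job(): hands the job in; it is judged then, once.
The state is a dict: "time": time; "joint_pos": joint angles; "joint_vel": joint speeds; "joint_efforts": joint torques, N m; "eef_pos": TCP position; "eef_rot": TCP orientation; "ft_force": force on the tool from outside, world axes, zero at the start; "torque": the same for the moment, N m; "grip_width": finger opening in mm; "grasp_force": force on a finger pad.
Only numpy, scipy, OpenCV 4.12 (cv2) and the standard library are available. Lean on these libraries where they do the work, as an engineer would, in place of code of your own. Each camera call takes 0.05 s, during which the arm holds its last target. There are 200 camera calls.

## Working session

There is one attempt and no reset: what is moved stays moved. The work goes in short steps, Python scripts to look and compute and a shell command to move; the robot and the scene stay as the last step left them, time stands still between calls to the robot, and variables do not carry over. Pictures are saved under pics/ and viewed, at most 10 in all, crops included, and the job is handed in when it is done.

```bash
mkdir -p pics; python3 - <<'E'
from rig import sensors, imaging, env
import cv2, numpy as np
for n in ("top","side"):
    im=imaging.capture(n); cv2.imwrite(f"pics/{n}0.png",im[:,:,::-1])
    p=imaging.camera_params(n); R=cv2.Rodrigues(np.array(p["rvec"],float))[0]
    print(n,np.round(-R.T@np.array(p["tvec"]).ravel()),np.round(R[2],2),p["K"][0][0])
o=sensors.get_obs();print(o["eef_pos"],o["eef_rot"],o["grip_width"],env.grip_point_offset,o["time"])
E
```

```text
top [486.  19. 715.] [ 0.17 -0.01 -0.99] 440.67076116335727
side [445. 504. 612.] [ 0.19 -0.64 -0.74] 470.8460680732472
[ 232.60321599 -498.07068287  230.81311918] [-1.79940813e+02 -5.42909195e-03  2.50284156e+01] 85.78589510358744 18.700000000000003 0.1
```

View pics/top0.png

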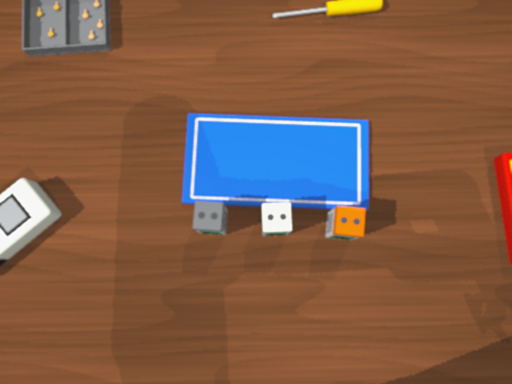

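View pics/side0.png

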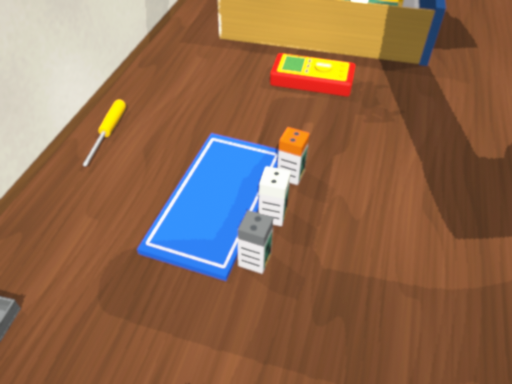

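The top view shows the orange module at about (347,221), white at (277,217), grey at (210,217). The pad corners are near (188,114), (369,121), (368,209) and (183,203). In the side view the orange cap is at (293,138).

```bash
cat > h.py <<'E'
import cv2, numpy as np
from rig import sensors, imaging, env
def ray(n,uv,z):
    p=imaging.camera_params(n);R=cv2.Rodrigues(np.array(p["rvec"],float))[0];t=np.array(p["tvec"],float).ravel()
    uv=np.array(uv,float).reshape(-1,2);d=np.c_[uv,np.ones(len(uv))]@np.linalg.inv(np.array(p["K"])).T@R
    c=-R.T@t; return c+d*((z-c[2])/d[:,2])[:,None]
def big(m):
    c,_=cv2.findContours(m.astype(np.uint8),cv2.RETR_EXTERNAL,cv2.CHAIN_APPROX_NONE);return max(c,key=cv2.contourArea)
def hsv(n):
    im=imaging.capture(n);return im,cv2.cvtColor(im,cv2.COLOR_RGB2HSV)
def orange(h,v=60): return cv2.inRange(h,(5,200,v),(18,255,255))
def blue(h): return cv2.inRange(h,(100,150,60),(125,255,255))
E
python3 - <<'E'
from h import *
im,h=hsv("top")
c=big(cv2.morphologyEx(blue(h),cv2.MORPH_CLOSE,np.ones((9,9))))
q=c[:,0].astype(float); w=ray("top",q,12)[:,:2]
r=cv2.minAreaRect(w.astype(np.float32));print("pad",r,cv2.boxPoints(r).round(1).tolist())
top=q[(q[:,0]>195)&(q[:,0]<362)&(q[:,1]<130)]
wt=ray("top",top,12);f=np.polyfit(wt[:,1],wt[:,0],1);print("far edge slope",f,np.degrees(np.arctan(f[0])))
V=h[...,2];m=orange(h);ys,xs=np.nonzero(m);print(np.percentile(V[m>0],[5,25,50,75,95]))
for v in (60,200,235):
    c=big(orange(h,v));w=ray("top",c[:,0],90)[:,:2];r=cv2.minAreaRect(w.astype(np.float32));print("or",v,cv2.boundingRect(c),r)
m=cv2.inRange(h,(0,0,190),(179,60,255));m[:198]=0;m[:,:255]=0;m[:,300:]=0
c=big(m);print("white",cv2.minAreaRect(ray("top",c[:,0],90)[:,:2].astype(np.float32)))
print("dots o,w,g",ray("top",[(343.5,220),(357,221),(271,217),(283.5,217),(203,216),(217,216)],90).round(1).tolist())
big_=cv2.resize(im[190:250,180:380,::-1],None,fx=4,fy=4,interpolation=cv2.INTER_NEAREST);cv2.imwrite("pics/c.png",big_)
hs,h2=hsv("side");c=big(orange(h2));print("side",cv2.boundingRect(c))
E
```

```text
pad ((655.4328002929688, -13.994918823242188), (300.0525817871094, 151.15003967285156), 87.13256072998047) [[572.4000244140625, -160.10000610351562], [723.4000244140625, -167.60000610351562], [738.4000244140625, 132.10000610351562], [587.5, 139.60000610351562]]
far edge slope [5.05767306e-02 7.30936534e+02] 2.895366101600838
[206.25 243.   244.   244.   245.  ]
or 60 (334, 207, 32, 30) ((546.8202514648438, -113.01985168457031), (42.65102005004883, 39.34447479248047), 82.56273651123047)
or 200 (334, 207, 31, 30) ((546.9472045898438, -112.59661865234375), (41.80510711669922, 39.29073715209961), 82.1557846069336)
or 235 (335, 207, 30, 29) ((547.4019775390625, -112.89968872070312), (39.23530960083008, 38.14039993286133), 82.94243621826172)
white ((556.9781494140625, -11.1075439453125), (45.89082336425781, 45.86199951171875), 89.2230224609375)
dots o,w,g [[548.6, -104.1, 90.0], [546.9, -123.3, 90.0], [554.1, -0.9, 90.0], [553.9, -18.7, 90.0], [556.7, 95.8, 90.0], [556.5, 75.9, 90.0]]
side (279, 127, 30, 28)
```

View pics/c.png

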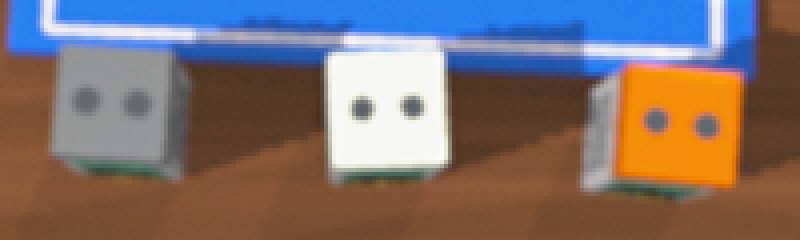

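The crop confirms the orange cap face spans roughly (334–365, 207–237). Its centre is at about (547,-113), and it measures 39 x 38 mm. In the pad frame that is x≈-103, y≈-104, an 8 mm gap, which fits the description. The pad is yawed -2.9°. Next I move behind the module with the fingers shut and squared to the pad.

```bash
python3 -m pendant '{"xyz":[[0.6,1,0],[0.6,1,0],[0.6,1,0]],"angular":[[0,0,-0.08],[0,0,-0.08],[0,0,-0.08]]}' -1 40
python3 -m pendant '{"xyz":[[0.6,1,0],[0.6,1,0],[0.6,1,0]],"angular":[[0,0,-0.08],[0,0,-0.08],[0,0,-0.08]]}'
python3 -m pendant '{"xyz":[[0.6,1,0],[0.6,1,0],[0.6,1,0]],"angular":[[0,0,-0.08],[0,0,-0.08],[0,0,-0.08]]}'
python3 -m pendant '{"xyz":[[0.7,0.88,-0.6],[0.7,0.88,-0.6],[0.7,0.88,-0.6],[0.7,0.88,-0.6]],"angular":[[0,0,-0.07],[0,0,-0.07],[0,0,-0.07],[0,0,-0.07]]}'
```

```text
time: 0.45
eef_pos: [293.1, -396.4, 230.9]
eef_rot: [-179.9, -0.0, 17.7]
ft_force: [0.4, -1.1, 0.5]
grip_width: 51.6
grasp_force: 0.0
time: 0.7
eef_pos: [353.3, -296.4, 231.3]
eef_rot: [-180.0, -0.0, 10.5]
ft_force: [0.8, -0.4, 0.2]
grip_width: 12.0
grasp_force: 0.0
time: 0.95
eef_pos: [413.3, -196.5, 231.4]
eef_rot: [180.0, -0.0, 3.3]
ft_force: [1.0, -0.6, 0.2]
grip_width: -0.2
grasp_force: 0.0
time: 1.28
eef_pos: [483.7, -106.2, 168.3]
eef_rot: [-179.9, 0.2, -2.7]
ft_force: [1.3, -0.2, 0.1]
grip_width: 0.1
grasp_force: 0.0
```

```bash
python3 -m pendant '{"xyz":[[0,-0.035,-0.4],[0,-0.035,-0.8],[0,-0.035,-0.93],[0,-0.035,-0.93]],"angular":[[0,0,0],[0,0,0],[0,0,0],[0,0,0]]}'
python3 -m pendant '{"xyz":[[0.1,-0.005,0],[0.2,-0.01,0],[0.28,-0.014,0],[0.34,-0.017,0],[0.38,-0.019,0],[0.42,-0.021,0]],"angular":[[0,0,0],[0,0,0],[0,0,0],[0,0,0],[0,0,0],[0,0,0]]}'
python3 - <<'E'
from h import *
a=imaging.capture("side")[80:300,120:380,::-1];b=imaging.capture("top")[140:270,160:400,::-1]
cv2.imwrite("pics/p1.png",np.hstack([cv2.resize(a,(400,338)),cv2.resize(b,(400,338))]))
E
```

```text
time: 1.62
eef_pos: [480.7, -113.4, 75.3]
eef_rot: [-179.9, 0.3, -2.9]
ft_force: [-0.8, -0.3, -0.6]
grip_width: -0.2
grasp_force: 0.0
time: 2.12
eef_pos: [525.0, -116.0, 78.7]
eef_rot: [180.0, -0.0, -2.9]
ft_force: [-0.4, 0.2, 0.8]
grip_width: -0.2
grasp_force: 0.4
```

View pics/p1.png

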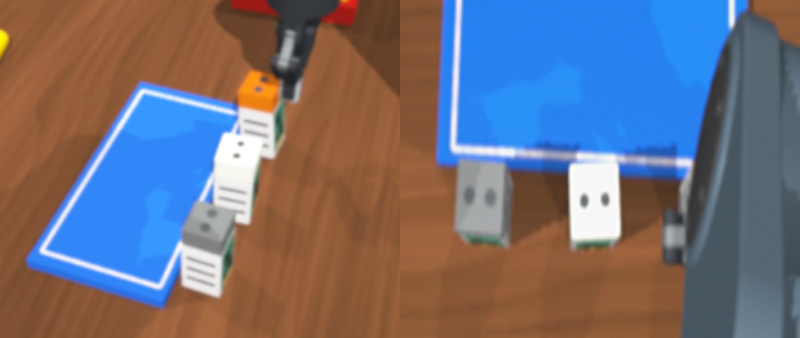

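The picture shows the fingers just behind the orange cap, with the module still upright and the neighbours untouched. I shift y by 4 mm and keep pushing.

```bash
python3 -m pendant '{"xyz":[[0,0.04,0],[0.04,0.038,0],[0.08,0.036,0],[0.12,0.034,0],[0.16,0.032,0],[0.2,0.03,0],[0.25,0.028,0]],"angular":[[0,0,0],[0,0,0],[0,0,0],[0,0,0],[0,0,0],[0,0,0],[0,0,0]]}'
python3 - <<'E'
from h import *
a=imaging.capture("side")[80:300,120:380,::-1];b=imaging.capture("top")[140:270,160:400,::-1]
cv2.imwrite("pics/p2.png",np.hstack([cv2.resize(a,(400,338)),cv2.resize(b,(400,338))]))
E
```

```text
time: 2.8
eef_pos: [550.1, -113.2, 78.3]
eef_rot: [-180.0, -0.0, -2.9]
ft_force: [-0.9, -0.8, -1.1]
grip_width: -0.2
grasp_force: 0.0
```

View pics/p2.png

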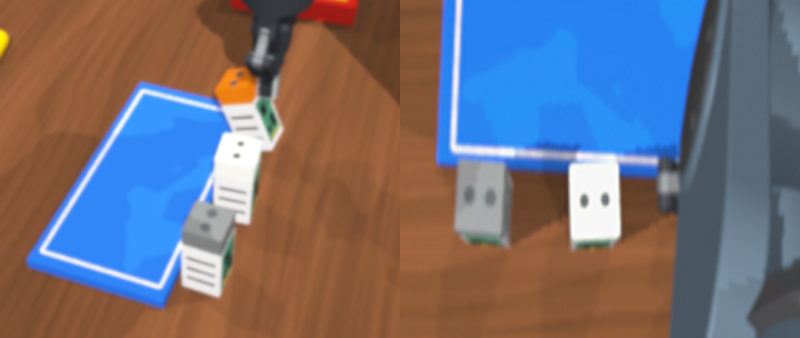

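The module is tipping forward about the edge with its board towards the robot, tilted about 20–25°. I keep pushing until it falls, then wait and back off.

```bash
python3 -m pendant '{"xyz":[[0.06,-0.003,0],[0.12,-0.006,0],[0.18,-0.009,0],[0.24,-0.012,0],[0.28,-0.014,0],[0.28,-0.014,0],[0.28,-0.014,0]],"angular":[[0,0,0],[0,0,0],[0,0,0],[0,0,0],[0,0,0],[0,0,0],[0,0,0]]}'
python3 -m pendant '{"xyz":[[-0.3,0.015,0.1],[-0.7,0.035,0.1],[-1,0.05,0.1],[-1,0.05,0.1]],"angular":[[0,0,0],[0,0,0],[0,0,0],[0,0,0]]}'
python3 - <<'E'
from h import *
s,hs=hsv("side");t,ht=hsv("top");print([cv2.boundingRect(big(orange(x))) for x in (hs,ht)])
a=s[80:300,120:380,::-1];b=t[140:270,160:400,::-1]
cv2.imwrite("pics/p3.png",np.hstack([cv2.resize(a,(400,338)),cv2.resize(b,(400,338))]))
E
```

```text
time: 3.48
eef_pos: [577.7, -114.5, 78.1]
eef_rot: [-180.0, 0.0, -2.9]
ft_force: [-0.1, -0.3, 1.2]
grip_width: 0.2
grasp_force: 0.0
time: 3.82
eef_pos: [472.1, -108.5, 87.7]
eef_rot: [-179.9, 0.3, -2.9]
ft_force: [0.6, -0.6, -0.1]
grip_width: -0.2
grasp_force: 0.0
[(243, 148, 9, 18), (330, 167, 12, 12)]
```

View pics/p3.png

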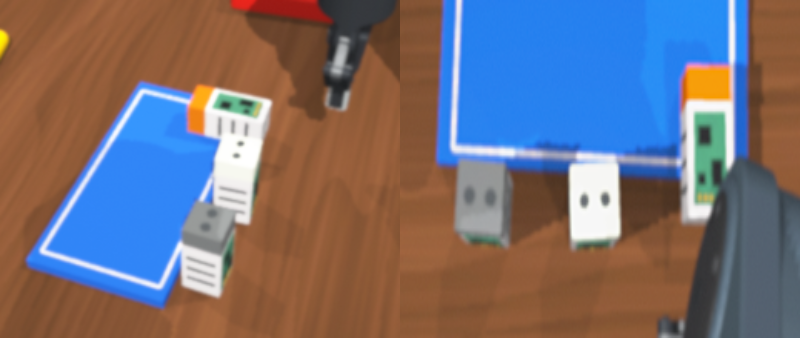

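The module lies board up with its cap on the pad, its foot out over the near edge, and looks square. I locate it from its top face: orange far edge plus green board, at z = 52.

```bash
cat >> h.py <<'E'
def pf(w):
    d=np.atleast_2d(w)[:,:2]-[655.4,-14]; a=np.radians(-2.88);return np.c_[d@[np.cos(a),np.sin(a)],d@[-np.sin(a),np.cos(a)]].round(1)
E
python3 - <<'E'
from h import *
im,h=hsv("top")
w=lambda u,v:pf(ray("top",[(u,v)],52))[0]
m=cv2.inRange(h,(4,150,80),(20,255,255));m[:160]=0;m[190:]=0;m[:,:320]=0;m[:,372:]=0
ys,xs=np.nonzero(m);print("orange px",xs.min(),xs.max(),ys.min(),ys.max(),w(xs.mean(),ys.min()))
g=cv2.inRange(h,(65,60,50),(95,255,255));g[:165]=0;g[230:]=0;g[:,:330]=0;g[:,372:]=0
c=big(g);W=ray("top",c[:,0],52)[:,:2];r=cv2.minAreaRect(W.astype(np.float32));print("board",r,pf(r[0]),cv2.boundingRect(c))
print("foot",w(352.5,225))
E
```

```text
orange px 330 371 160 189 [  -4.7 -105.8]
board ((582.9683837890625, -117.58592224121094), (28.909841537475586, 53.11296844482422), 87.55696868896484) [[ -67.1 -107.1]] (337, 183, 20, 35)
foot [-105.  -116.3]
```

Foot face at pad x≈-100, y≈-106, so the centre is at about x -55. I go down behind it and push on by about 50 mm, in stages.

```bash
python3 -m pendant '{"xyz":[[0,-0.04,-0.3],[0,-0.04,-0.63],[0,-0.04,-0.63],[0,-0.04,-0.63]],"angular":[[0,0,0],[0,0,0],[0,0,0],[0,0,0]]}'
python3 -m pendant '{"xyz":[[0.2,-0.01,0],[0.4,-0.02,0],[0.5,-0.025,0],[0.56,-0.028,0],[0.62,-0.031,0],[0.68,-0.034,0],[0.74,-0.037,0],[0.8,-0.04,0],[0.86,-0.043,0],[0.9,-0.045,0]],"angular":[[0,0,0],[0,0,0],[0,0,0],[0,0,0],[0,0,0],[0,0,0],[0,0,0],[0,0,0],[0,0,0],[0,0,0]]}'
python3 - <<'E'
from h import *
s,hs=hsv("side");t,ht=hsv("top")
m=orange(hs);ys,xs=np.nonzero(m);i=xs.argmin();print(xs.min(),xs.max(),ys.min(),ys.max())
a=s[80:300,120:380,::-1];b=t[140:270,160:400,::-1]
cv2.imwrite("pics/p4.png",np.hstack([cv2.resize(a,(400,338)),cv2.resize(b,(400,338))]))
E
```

```text
time: 4.3
eef_pos: [477.6, -113.3, 24.6]
eef_rot: [-180.0, 0.2, -2.9]
ft_force: [0.4, 0.6, 1.2]
grip_width: -0.3
grasp_force: 0.0
time: 5.13
eef_pos: [568.3, -118.1, 25.4]
eef_rot: [180.0, -0.0, -2.9]
ft_force: [-2.5, 1.3, 1.7]
grip_width: 0.3
grasp_force: 1.4
228 354 58 160
```

View pics/p4.png

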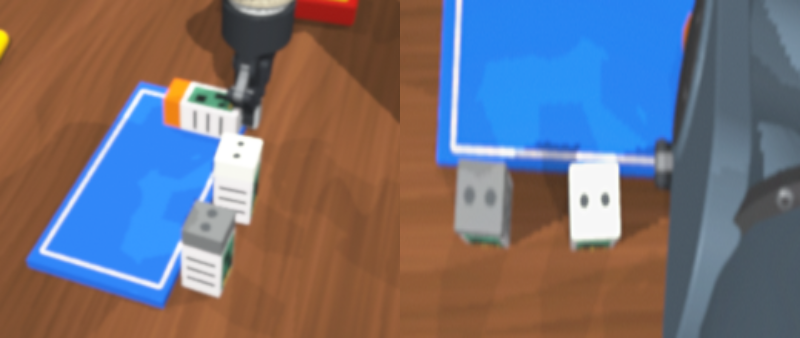

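The module is sliding straight and the cap is now well onto the pad. I push about 25 mm more, then retreat and measure.

```bash
python3 -m pendant '{"xyz":[[0.06,-0.003,0],[0.12,-0.006,0],[0.18,-0.009,0],[0.23,-0.012,0],[0.26,-0.013,0],[0.26,-0.013,0]],"angular":[[0,0,0],[0,0,0],[0,0,0],[0,0,0],[0,0,0],[0,0,0]]}'
python3 -m pendant '{"xyz":[[-0.2,0.01,0],[-0.5,0.02,0],[-0.9,0.04,0.1],[-1,0.05,0.5],[-1,0.05,0.9],[-1,0.05,0.9]],"angular":[[0,0,0],[0,0,0],[0,0,0],[0,0,0],[0,0,0],[0,0,0]]}'
python3 -m pendant '{"xyz":[[-0.4,-0.3,0.3],[-0.8,-0.7,0.3],[-0.9,-1,0.3],[-0.9,-1,0.3],[-0.9,-1,0.3]],"angular":[[0,0,0],[0,0,0],[0,0,0],[0,0,0],[0,0,0]]}'
python3 - <<'E'
from h import *
s,hs=hsv("side");t,ht=hsv("top")
a=s[80:300,120:380,::-1];b=t[110:240,160:400,::-1]
cv2.imwrite("pics/p5.png",np.hstack([cv2.resize(a,(400,338)),cv2.resize(b,(400,338))]))
m=cv2.inRange(ht,(4,200,80),(20,255,255));m[:110]=0;m[240:]=0;m[:,:300]=0;m[:,375:]=0
r=cv2.boundingRect(big(m));g=cv2.inRange(ht,(65,60,50),(95,255,255));g[:110]=0;g[240:]=0;g[:,:300]=0;g[:,375:]=0
W=ray("top",big(g)[:,0],52)[:,:2];q=cv2.minAreaRect(W.astype(np.float32));print(r,pf(ray("top",[(r[0],r[1]),(r[0]+r[2],r[1])],52)),q,pf(q[0]))
E
```

```text
time: 5.73
eef_pos: [594.5, -119.4, 25.3]
eef_rot: [180.0, -0.0, -2.9]
ft_force: [0.6, -0.5, 0.1]
grip_width: -0.0
grasp_force: 0.0
time: 6.23
eef_pos: [496.2, -115.3, 121.8]
eef_rot: [179.9, -0.5, -2.9]
ft_force: [0.4, -0.9, 1.6]
grip_width: 0.2
grasp_force: 0.0
time: 6.65
eef_pos: [402.5, -217.0, 146.0]
eef_rot: [179.9, -0.1, -3.1]
ft_force: [0.5, 0.1, 0.1]
grip_width: -0.1
grasp_force: 0.0
(332, 131, 26, 11) [[  41.1  -84. ]
 [  42.7 -124.7]] ((642.34716796875, -120.44560241699219), (26.46718978881836, 48.45124053955078), 87.53473663330078) [[  -7.7 -107. ]]
```

View pics/p5.png

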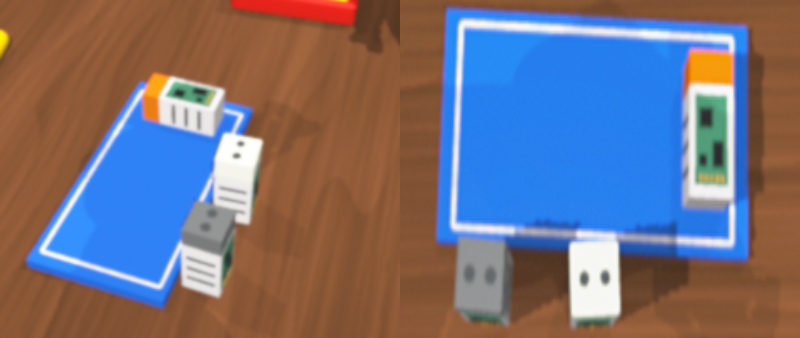

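The module lies board up and square, wholly on the pad with its centre at about x -3, y -105 (limits ±35 and ±135). The other two are still standing where they were, and the robot is clear.

```bash
python3 -c "
from rig import env
print(env.finish_job())"
```

```text
the job is handed in; nothing more can be done
None
```

I tipped the orange-capped module onto the pad, board up, and slid it fully on and square (centre about x -3, y -105 mm in the pad frame); the grey and white modules were left standing where they were, and the job is handed in, though no verdict was returned.

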